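Take the green probe holder off the cart's T-track

TASK

Take the green probe holder off the T-track: slide it along its track to the open end, where the lips stop, lift it off there, and set it down upright on the floor of the square steel tray, without dropping it. Leave the blue holder where it is.

Things in the scene. Friction and masses are not known exactly. Their poses are not given: they have to be found in the camera images.
- green_holder: Round probe holder, yaw meaningless, about 160 g (sizes in mm): steel foot disc 42 across, 8 thick; neck 16 across; on it an open green plastic cup 44 across, from 22 to 84 above the underside. Origin: centre of the foot's underside; z up. Captive in either lane of the rail, slides easily. Grip the cup from outside about 60 above the underside, 20 to 40 N.
- blue_holder: Round probe holder, yaw meaningless, about 160 g (sizes in mm): steel foot disc 42 across, 8 thick; neck 16 across; on it an open blue plastic cup 44 across, from 22 to 84 above the underside. Origin: centre of the foot's underside; z up. The same shape as the green one, in the other lane of the rail; it is to stay there.
- rail: Fixed white plate 300x180x6 mm with two T-tracks, x -140 to 140. Origin: plate's underside centre; x along tracks to the open end, z up. Lane centres y = +50, -50. Bed top z = 10, slot 50 wide, walls to z = 23, lips z = 23 to 27 with a gap of 28. Black cap at x = -140. Lips end at x = 50: beyond it lanes are open upward, a foot centred past x = 75 lifts out (95 is good). Foot play: 4 each side, 5 up.
- tray: Fixed square open steel tray, outside 150 x 150 x 18 mm, walls 4, floor 4 thick with nothing in it. Origin: centre of its underside, on the table; x and y along its sides, z up.
There are look-alikes about, which are no part of the job. Leave any yellow look-alike of the green_holder alone.

How it is judged:
By the outcome, as a careful person would: the job done as asked, in the order asked, and still so for the second after the job is handed in, with the robot touching nothing.
It also fails if it takes over 45 s, if anything falls off the work surface, if the arm or the gripper's body presses on something with over 40 N, if the wrist force passes 120 N, or if a joint passes its speed limit or range.

ROBOT

A 7-joint arm with a two-finger parallel gripper is mounted at the origin on the work surface. World frame = base frame: x ahead of the robot, y to its left, z up, the work surface at z = 0. Lengths are in m, angles in rad, forces in N, time in s.
With the tool pointing down it reaches from about 0.35 to 0.9 m from the base axis. Payload 8.1 kg.
Tool frame: the origin (TCP) lies midway between the tips of the shut fingers; the grasp point (between the pads) lies 19 mm behind it; z points along the fingers, y is the direction in which the jaws open and shut (so a half turn about z gives the same grasp; the last joint's range is limited). The gripper opens to 92 mm and grips with 3 to 60 N. Pads are 19 mm wide; open, the fingers measure 130 mm over their backs; the gripper's body (75 mm by 190 mm) begins 47 mm behind the grasp point.
Start: joints at [-1.219, 0.434, 0.025, 1.573, -0.012, 1.134, -0.075], TCP at [0.275, 0.561, 0.191] pointing down, gripper open.
Joint ranges: [-2.62, 2.62], [-0.44, 2.09], [-1.27, 1.32], [0.08, 2.57], [-1.32, 4.46], [0.12, 2], [-2.74, 2.74]. Speed limits (rad/s): [2.22, 2.22, 3.01, 3.01, 3.14, 3.14, 3.14].

INTERFACE

Orientations are given as a rotation vector (axis times angle).
In Python, from cell import arm gives the robot as it stands. The module is installed in compiled form; this text tells all that it offers.
- The arm moves only by the tool jog_arm, never from a script. Its argument "increments" is a list of rows, each an object with "slide": the shift along the tool's x, y, z in mm, a list of three; "roll": the turn about the tool's z in rad; "gripper": the opening, from 0 (shut) to 1 (fully open). In form: [{"slide": [x, y, z], "roll": roll, "gripper": gripper}, ...]. A call has exactly 10 rows; each row is the pose to reach, as a shift and turn from the pose commanded when the call began, along the tool's axes at that moment; what a row does not reach only later rows make up. A row lasts 1/12 s, in which the tool goes at most 41.7 mm and 7.16 degrees, less where a joint would pass 70% of its speed; a pose out of reach is approached as far as the arm can. A call with a gripper value outside its range is refused whole. The fingers move at their own pace and stop on an object; "newtons" is the grip in N (left out, the last holds). Time passes only in rows, so rows that repeat a pose let the fingers close, or fill a call up. It gives the time, the measured TCP pose, the force and the opening at its end, in the units of the state.
- arm.observe(): the state, without advancing time (a new reading comes with each control period).
- arm.get_image(name): name is "scene" or "top"; returns a dict with "frame" (420x560x3 uint8, blue, green, red), "depth" (420x560 float32, m along the optical axis (not along the pixel's ray), 0 where there is no reading), "intrinsics" (3x3 intrinsics, pixels), "R" (3x3) and "t" (3): a world point X has camera coordinates R X + t. Camera axes: x right, y down, z forward; pixel columns grow to the right and rows downward; lengths in m; the calibration is good to about 2 mm. A picture is of the moment at which its call begins.
- arm.sign_off(): hands the job in, once; it reports no verdict.
The state is a dict: "clock": time; "joints": joint angles; "dq": joint speeds; "joint_efforts": joint torques, N m; "position": TCP position; "ee_rot": TCP orientation; "force": force on the tool from outside, world axes, zero at the start; "ft_torque": the same for the moment, N m; "width": opening from 0.0 (shut) to 1.0 (fully open).
Only numpy, scipy, OpenCV 4.12 (cv2) and the standard library are available. Lean on these libraries where they do the work, as an engineer would, in place of code of your own. Each camera call takes 0.05 s, during which the arm holds its last target.

## Working session

There is one attempt and no reset: what is moved stays moved. The work goes in short steps, Python scripts to look and compute and a tool call to move; the robot and the scene stay as the last step left them, time stands still between calls to the robot, and variables do not carry over. Pictures are saved under pics/ and viewed, and the job is handed in when it is done.

Besides the shell and the picture viewer there is one more tool, called after "Request:" as a command line: name --argument value ..., lists and objects as JSON in quotes. jog_arm: Moves the arm, as the interface text tells. Its arguments: {"type":"object","properties":{"increments":{"type":"array"},"newtons":{"type":"number"}},"required":["increments"]}

```bash
mkdir -p pics; python3 - <<'E'
from cell import arm
import cv2,numpy as np,pickle
s=arm.observe(); print({k:np.round(v,4) for k,v in s.items()})
for n in("scene","top"):
    d=arm.get_image(n); cv2.imwrite(f"pics/{n}0.png",d["frame"]); pickle.dump(d,open(f"{n}0.pkl","wb"))
    print(n,d["intrinsics"],-d["R"].T@d["t"],d["R"])
E
```

```text
{'clock': np.float64(0.0), 'joints': array([-1.2186,  0.4352,  0.025 ,  1.5741, -0.0116,  1.134 , -0.0751]), 'dq': array([ 0.0017, -0.0008,  0.002 ,  0.0007,  0.0006,  0.0017,  0.0001]), 'joint_efforts': array([ 9.00000e-04, -6.67843e+01,  9.85700e-01, -3.14458e+01,
       -6.04000e-02,  4.27000e-02,  2.00000e-04]), 'position': array([0.2744, 0.561 , 0.1899]), 'ee_rot': array([-7.0830e-01, -3.0605e+00,  2.4000e-03]), 'force': array([ 0.0815,  0.3127, -0.5191]), 'ft_torque': array([-0.0297, -0.0092,  0.0038]), 'width': np.float64(1.0024)}
scene [[406.66992034   0.         278.25355628]
 [  0.         406.66992034 210.37383062]
 [  0.           0.           1.        ]] [ 0.97691089 -0.17686639  0.45182347] [[ 0.45514134  0.89038258 -0.00807604]
 [ 0.54811433 -0.28730716 -0.78550956]
 [-0.70172434  0.35309128 -0.61879682]]
top [[403.66244786   0.         273.85353875]
 [  0.         403.66244786 220.42288858]
 [  0.           0.           1.        ]] [0.42492181 0.04191834 0.85674457] [[ 0.01313636 -0.99918786 -0.03809282]
 [-0.99617581 -0.0097868  -0.08682155]
 [ 0.08637823  0.03908766 -0.99549533]]
```

View pics/scene0.png

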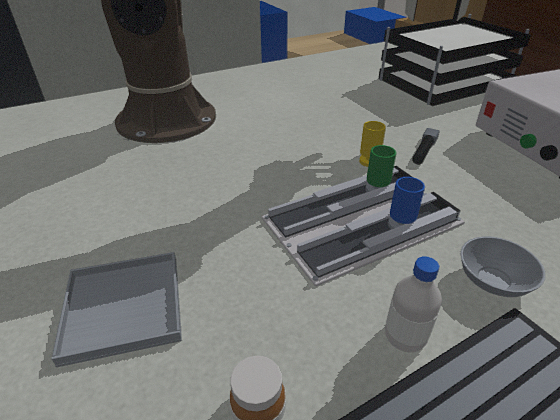

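View pics/top0.png

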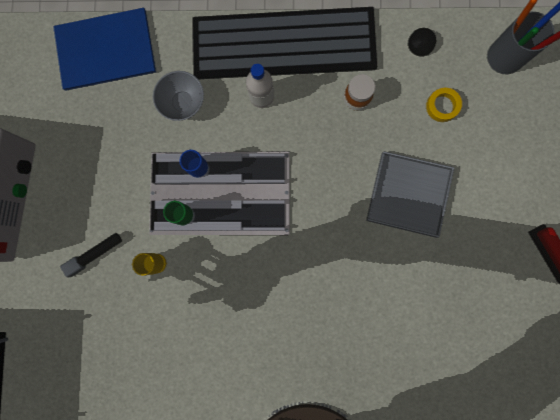

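The top view shows the rail at cols 151–290, rows 152–235. Its capped end is on the left and its open end on the right. The green cup is near (178,212), the blue cup near (193,162), the yellow look-alike at (149,263), and the tray centre near (410,195). Next I'll measure these.

```bash
cat > h.py <<'E'
import numpy as np,cv2,pickle
def ray(d,uv,z):
    uv=np.atleast_2d(np.array(uv,float)); K,R,t=d["intrinsics"],d["R"],d["t"]
    c=-R.T@t; r=(R.T@np.linalg.inv(K)@np.c_[uv,np.ones(len(uv))].T).T
    return c+r*((z-c[2])/r[:,2])[:,None]
def proj(d,X):
    c=np.atleast_2d(X)@d["R"].T+d["t"]; p=c@d["intrinsics"].T; return p[:,:2]/p[:,2:]
def cloud(d):
    Z=d["depth"]; h,w=Z.shape; u,v=np.meshgrid(np.arange(w),np.arange(h))
    c=np.dstack([u,v,np.ones_like(u)])@np.linalg.inv(d["intrinsics"]).T*Z[...,None]
    return (c-d["t"])@d["R"]
def mask(d,lo,hi): return cv2.inRange(cv2.cvtColor(d["frame"],cv2.COLOR_BGR2HSV),lo,hi)
E
python3 - <<'E'
from h import *
for n in("scene","top"):
    d=pickle.load(open(n+"0.pkl","rb")); P=cloud(d)
    for nm,lo,hi in(("green",(45,80,20),(85,255,255)),("blue",(105,120,30),(125,255,255)),("yellow",(20,120,40),(32,255,255))):
        m=mask(d,lo,hi); k,l,st,c=cv2.connectedComponentsWithStats(m)
        for i in range(1,k):
            if st[i,4]>150:
                q=P[(l==i)&(d["depth"]>0)]
                top=q[q[:,2]>np.percentile(q[:,2],98)-.012]
                print(n,nm,st[i],c[i].round(1),"zmax",np.percentile(q[:,2],[2,98]).round(3),"top ctr",((top.min(0)+top.max(0))/2).round(4),np.ptp(top,0).round(3))
d=pickle.load(open("top0.pkl","rb"))
a=cv2.resize(d["frame"][140:245,140:300],None,fx=5,fy=5,interpolation=cv2.INTER_CUBIC);cv2.imwrite("pics/rail.png",a)
a=cv2.resize(d["frame"][140:245,355:465],None,fx=5,fy=5,interpolation=cv2.INTER_CUBIC);cv2.imwrite("pics/tray.png",a)
P=cloud(d);print(P[190,160:290:20].round(3),P[195,380:450:15].round(3))
E
```

```text
scene green [520 134  16  14 185] [527.7 140.5] zmax [0.038 0.064] top ctr [0.5526 0.6011 0.058 ] [0.027 0.014 0.013]
scene green [367 145  29  42 976] [380.5 165.4] zmax [0.035 0.095] top ctr [0.5082 0.264  0.0895] [0.044 0.044 0.014]
scene blue [ 260    1   27   62 1402] [272.8  32.2] zmax [-0.187  0.016] top ctr [-0.901   0.6906  0.0113] [0.354 0.18  0.014]
scene blue [ 344    7   62   37 1447] [369.3  23.3] zmax [-0.2   -0.085] top ctr [-0.9456  1.3978 -0.0894] [0.294 0.219 0.015]
scene blue [ 390  176   35   48 1251] [406.3 199.4] zmax [0.034 0.095] top ctr [0.608  0.2362 0.089 ] [0.044 0.045 0.013]
scene blue [413 257  26  25 500] [425.6 268.7] zmax [0.117 0.132] top ctr [0.7721 0.1066 0.1261] [0.025 0.024 0.013]
scene yellow [360 121  25  46 696] [370.5 139.1] zmax [0.004 0.084] top ctr [0.4064 0.3245 0.079 ] [0.044 0.043 0.013]
top green [518  27  21  19 158] [528.1  36.1] zmax [0.027 0.157] top ctr [ 0.8306 -0.3902  0.1512] [0.01  0.012 0.013]
top green [ 12 184  15  14 168] [ 19.1 190.2] zmax [0.038 0.065] top ctr [0.5512 0.6011 0.0598] [0.027 0.014 0.012]
top green [163 20
[... 370 characters left out ...]
56.9  70.7] zmax [0.059 0.133] top ctr [0.7704 0.1068 0.1271] [0.025 0.025 0.013]
top blue [179 150  29  27 555] [193. 163.] zmax [0.035 0.096] top ctr [0.606  0.2362 0.0909] [0.042 0.043 0.014]
top yellow [426  87  36  35 725] [443.8 104.2] zmax [0.    0.023] top ctr [ 0.748  -0.281   0.0176] [0.068 0.07  0.014]
top yellow [132 253  35  23 633] [148.5 263.5] zmax [0.004 0.085] top ctr [0.4052 0.3244 0.0811] [0.042 0.043 0.015]
[[0.562 0.321 0.007]
 [0.563 0.279 0.005]
 [0.563 0.235 0.006]
 [0.563 0.191 0.007]
 [0.563 0.148 0.008]
 [0.563 0.106 0.007]
 [0.564 0.063 0.008]] [[ 0.555 -0.148  0.004]
 [ 0.555 -0.18   0.004]
 [ 0.555 -0.211  0.004]
 [ 0.556 -0.242  0.005]
 [ 0.556 -0.272  0.006]]
```

View pics/rail.png

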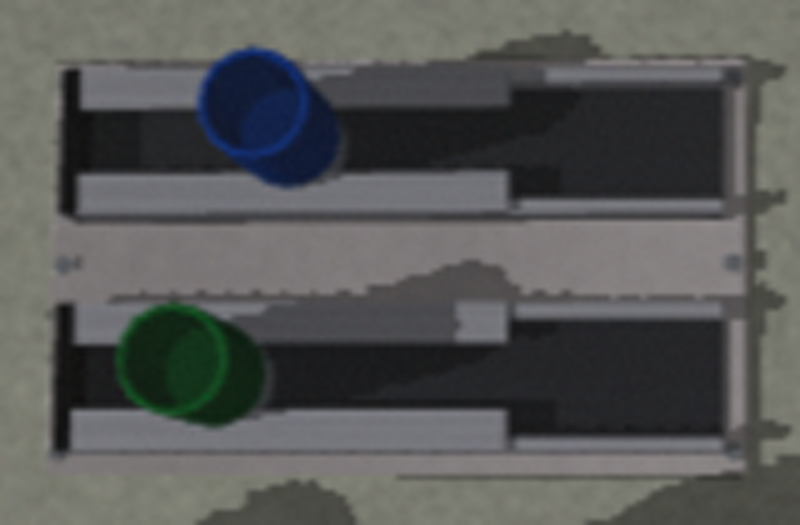

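View pics/tray.png

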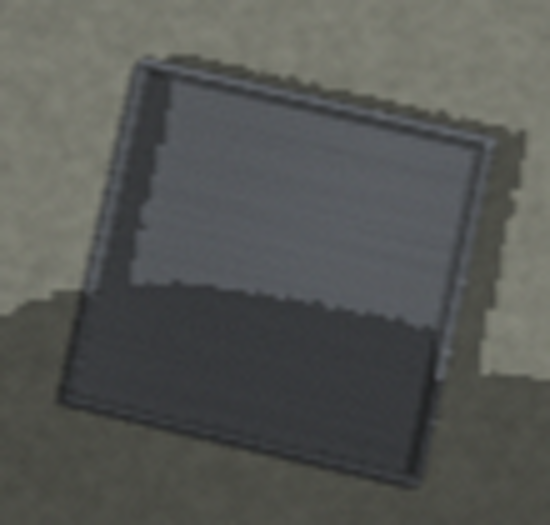

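```bash
python3 - <<'E'
from h import *
d=pickle.load(open("top0.pkl","rb"))
def r(z,*pts): return ray(d,[((x+.5)/5-.5+140,(y+.5)/5-.5+140) for x,y in pts],z).round(4)
print("screws",r(.006,(65,263),(733,263)))
print("plate right corners",r(.006,(745,62),(742,470)), "left", r(.006,(57,62)))
print("green lip inner edges upper",r(.027,(260,343),(500,343)),"lower",r(.027,(240,408),(500,408)))
print("lip outer",r(.027,(80,303),(500,303),(75,449),(500,449)))
print("blue lip in",r(.027,(500,107),(500,171)))
print("lip ends x",r(.027,(508,320),(508,430)))
def t(z,*pts): return ray(d,[((x+.5)/5-.5+355,(y+.5)/5-.5+140) for x,y in pts],z)
c=t(.018,(139,60),(493,140),(418,484),(60,402)); print("tray",c.round(4),c.mean(0).round(4),np.linalg.norm(c-np.roll(c,1,0),axis=1), np.degrees(np.arctan2(*(c[1]-c[0])[:2])))
E
```

```text
screws [[0.5572 0.3376 0.006 ]
 [0.5593 0.0498 0.006 ]]
plate right corners [[0.6464 0.0456 0.006 ]
 [0.4711 0.0451 0.006 ]] left [[0.6455 0.3446 0.006 ]]
green lip inner edges upper [[0.5208 0.2466 0.027 ]
 [0.5217 0.146  0.027 ]] lower [[0.4935 0.2541 0.027 ]
 [0.4946 0.1455 0.027 ]]
lip outer [[0.5371 0.3233 0.027 ]
 [0.5385 0.1464 0.027 ]
 [0.4757 0.323  0.027 ]
 [0.4776 0.1451 0.027 ]]
blue lip in [[0.6214 0.1481 0.027 ]
 [0.5941 0.1475 0.027 ]]
lip ends x [[0.5314 0.1429 0.027 ]
 [0.4855 0.142  0.027 ]]
tray [[ 0.6448 -0.151   0.018 ]
 [ 0.6114 -0.2962  0.018 ]
 [ 0.4682 -0.2624  0.018 ]
 [ 0.5005 -0.1172  0.018 ]] [ 0.5562 -0.2067  0.018 ] [0.14822889 0.14899643 0.14717411 0.14880047] -167.05561034356447
```

```bash
cat >> h.py <<'E'
from scipy.spatial.transform import Rotation as Ro
def to(s,p,yaw_y=np.radians(90.5)):
    R=Ro.from_rotvec(s["ee_rot"]).as_matrix(); sl=R.T@(np.array(p)-s["position"])*1e3
    a=np.arctan2(R[1,1],R[0,1]); e=(yaw_y-a+np.pi/2)%np.pi-np.pi/2
    print("t",round(float(s["clock"]),2),"pos",s["position"].round(4),"F",s["force"].round(1),"w",round(float(s["width"]),3),"tilt",np.degrees(np.arccos(-R[2,2])).round(2),"slide",sl.round(1),"roll",round(-e,4))
E
python3 -c "
from cell import arm
from h import *
to(arm.observe(),[.507,.264,.19])"
```

```text
t 0.1 pos [0.2744 0.561  0.1899] F [ 0.3  0.1 -0. ] w 1.0 tilt 0.08 slide [-3.395e+02 -1.646e+02  2.000e-01] roll -0.4636
```

Request:
jog_arm --increments '[{"slide": [-34, -16, 0], "roll": -0.1, "gripper": 1}, {"slide": [-68, -33, 0], "roll": -0.2, "gripper": 1}, {"slide": [-102, -49, 0], "roll": -0.3, "gripper": 1}, {"slide": [-136, -66, 0], "roll": -0.4, "gripper": 1}, {"slide": [-170, -82, 0], "roll": -0.464, "gripper": 1}, {"slide": [-204, -99, 0], "roll": -0.464, "gripper": 1}, {"slide": [-238, -115, 0], "roll": -0.464, "gripper": 1}, {"slide": [-272, -132, 0], "roll": -0.464, "gripper": 1}, {"slide": [-306, -149, 0], "roll": -0.464, "gripper": 1}, {"slide": [-339.5, -164.6, 0], "roll": -0.464, "gripper": 1}]' --newtons 30

```text
clock: 0.93
position: [0.5079, 0.2623, 0.1904]
ee_rot: [0.014, -3.141, 0.001]
force: [0.7, 0.8, -0.4]
width: 1.003
```

```bash
python3 -c "
from cell import arm
from h import *
to(arm.observe(),[.507,.264,.051])"
```

```text
t 0.93 pos [0.5079 0.2623 0.1904] F [ 0.7  0.8 -0.4] w 1.003 tilt 0.03 slide [  0.8   1.7 139.4] roll 0.0001
```

Request:
jog_arm --increments '[{"slide": [0.4, 1, 15], "roll": 0, "gripper": 1}, {"slide": [0.4, 1, 35], "roll": 0, "gripper": 1}, {"slide": [0.4, 1, 55], "roll": 0, "gripper": 1}, {"slide": [0.4, 1, 75], "roll": 0, "gripper": 1}, {"slide": [0.4, 1, 95], "roll": 0, "gripper": 1}, {"slide": [0.4, 1, 110], "roll": 0, "gripper": 1}, {"slide": [0.4, 1, 125], "roll": 0, "gripper": 1}, {"slide": [0.4, 1, 135], "roll": 0, "gripper": 1}, {"slide": [0.4, 1, 139], "roll": 0, "gripper": 1}, {"slide": [0.4, 1, 139], "roll": 0, "gripper": 1}]'

```text
clock: 1.77
position: [0.5062, 0.2651, 0.0507]
ee_rot: [0.014, -3.14, 0.001]
force: [0.0, 0.1, 0.1]
width: 1.001
```

```bash
python3 - <<'E'
from cell import arm
from h import *
to(arm.observe(),[.507,.264,.051])
for n in("top","scene"):
    d=arm.get_image(n); cv2.imwrite(f"pics/{n}1.png",d["frame"])
E
```

```text
t 1.77 pos [0.5062 0.2651 0.0507] F [0.  0.1 0.1] w 1.001 tilt 0.1 slide [-0.8 -1.1 -0.3] roll 0.0004
```

View pics/scene1.png

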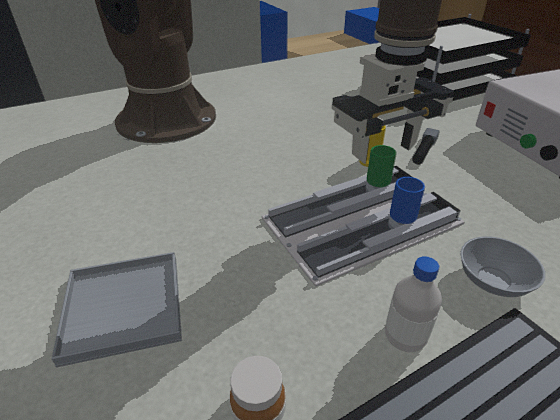

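The green cup at (381,165) is in front of the gripper. The fingers, at about (362,150) and (408,135), look higher and further back than the TCP reading says. I'll check the top view and depth before closing.

View pics/top1.png

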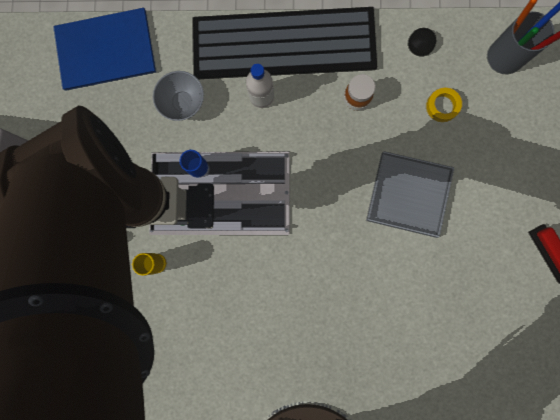

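```bash
python3 - <<'E'
from cell import arm
from h import *
s=arm.observe();to(s,[.507,.264,.051])
d=arm.get_image("scene");P=cloud(d);cv2.imwrite("pics/scene2.png",d["frame"])
print("tcp px",proj(d,s["position"]))
for u,v in((362,155),(408,140),(381,160),(345,115),(440,105),(380,75)): print((u,v),P[v,u].round(3))
E
```

```text
t 1.87 pos [0.5071 0.2656 0.0521] F [0.9 1.3 0.3] w 1.001 tilt 0.03 slide [ 0.2 -1.6  1.1] roll 0.0004
tcp px [[379.9855827  171.18445147]]
(362, 155) [0.519 0.209 0.108]
(408, 140) [0.512 0.313 0.106]
(381, 160) [0.521 0.25  0.088]
(345, 115) [0.508 0.175 0.181]
(440, 105) [0.543 0.335 0.178]
(380, 75) [0.526 0.216 0.241]
```

```bash
python3 - <<'E'
from h import *
a=cv2.imread("pics/scene2.png")[60:260,300:480];cv2.imwrite("pics/s2z.png",cv2.resize(a,None,fx=3,fy=3,interpolation=cv2.INTER_CUBIC))
d=pickle.load(open("scene0.pkl","rb"))
for dy in(-.055,.055): print(proj(d,[.507,.264+dy,.051]),proj(d,[.507,.264+dy,.107]))
E
```

```text
[[353.96351499 179.85949968]] [[357.55453335 151.97156499]]
[[402.96254446 164.36246632]] [[408.72349954 137.23497208]]
```

View pics/s2z.png

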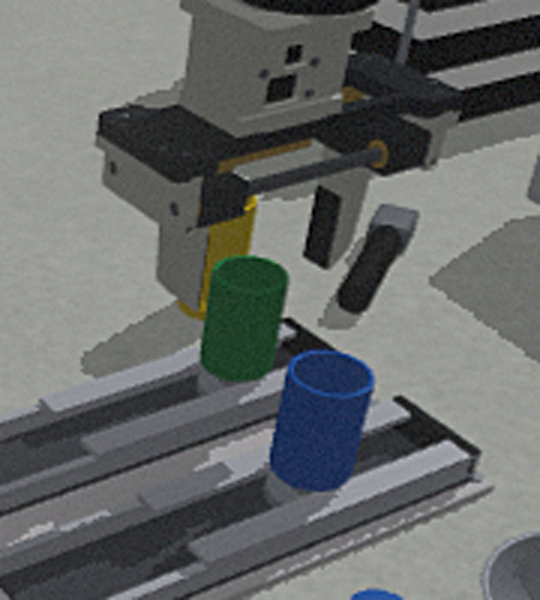

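```bash
python3 - <<'E'
from cell import arm
from h import *
d=arm.get_image("scene");s=arm.observe();to(s,[.507,.264,.051]);print(s["joints"].round(4))
P=cloud(d);X=P.reshape(-1,3);ok=(d["depth"].ravel()>0)
g=X[ok&(abs(X[:,0]-.507)<.025)&(X[:,2]>.03)&(X[:,2]<.3)&(abs(X[:,1]-.264)<.11)]
for y in np.arange(.16,.38,.01):
    q=g[(g[:,1]>y)&(g[:,1]<y+.01)]
    if len(q): print(y.round(3),len(q),"zmin/max",q[:,2].min().round(3),q[:,2].max().round(3),"x",q[:,0].min().round(3),q[:,0].max().round(3))
print(P[155:172,366].round(3))
print(P[140:155,407].round(3))
d=arm.get_image("top");P=cloud(d)
for v in range(170,240,8): print(v,[tuple(P[v,u].round(3)) for u in (165,190,200,210)])
E
```

```text
t 1.97 pos [0.5074 0.2658 0.0526] F [ 1.1 -0.1  0. ] w 1.003 tilt 0.09 slide [ 0.5 -1.8  1.6] roll 0.0004
[-0.5947  0.4995  0.0262  1.8579 -0.0178  0.7829  1.0208]
0.17 353 zmin/max 0.156 0.198 x 0.482 0.532
0.18 243 zmin/max 0.154 0.198 x 0.482 0.532
0.19 92 zmin/max 0.196 0.198 x 0.482 0.531
0.2 315 zmin/max 0.098 0.198 x 0.483 0.532
0.21 1025 zmin/max 0.088 0.255 x 0.482 0.532
0.22 521 zmin/max 0.09 0.3 x 0.483 0.532
0.23 504 zmin/max 0.181 0.3 x 0.482 0.532
0.24 597 zmin/max 0.032 0.278 x 0.484 0.532
0.25 405 zmin/max 0.033 0.269 x 0.489 0.532
0.26 314 zmin/max 0.033 0.242 x 0.486 0.532
0.27 272 zmin/max 0.034 0.265 x 0.487 0.532
0.28 160 zmin/max 0.038 0.267 x 0.491 0.532
0.29 24 zmin/max 0.187 0.264 x 0.523 0.532
0.3 18 zmin/max 0.188 0.264 x 0.518 0.532
0.31 545 zmin/max 0.089 0.198 x 0.487 0.532
0.32 172 zmin/max 0.094 0.198 x 0.487 0.532
0.33 196 zmin/max 0.116 0.198 x 0.482 0.532
0.34 107 zmin/max 0.177 0.198 x 0.482 0.532
0.35 63 zmin/max 0.196 0.198 x 0.483 0.531
0.36 14 zmin/max 0.196 0.198 x 0.485 0.532
[[ 0.519  0.218  0.105]
 [ 0.519  0.218  0.103]
 [ 0.519  0.219  0.
[... 2160 characters left out ...]
.479), np.float64(0.231), np.float64(0.255)), (np.float64(0.485), np.float64(0.207), np.float64(0.198)), (np.float64(0.485), np.float64(0.19), np.float64(0.195)), (np.float64(0.485), np.float64(0.174), np.float64(0.197))]
226 [(np.float64(0.483), np.float64(0.301), np.float64(0.028)), (np.float64(0.473), np.float64(0.211), np.float64(0.18)), (np.float64(0.472), np.float64(0.19), np.float64(0.196)), (np.float64(0.472), np.float64(0.174), np.float64(0.191))]
234 [(np.float64(0.467), np.float64(0.307), np.float64(0.006)), (np.float64(0.468), np.float64(0.254), np.float64(0.005)), (np.float64(0.468), np.float64(0.232), np.float64(0.008)), (np.float64(0.468), np.float64(0.21), np.float64(0.007))]
```

The pictures disagree with the reported pose. Depth in both views puts the fingertips at z≈0.089 and the gripper body's underside at ≈0.154, which agree with each other. The reported TCP z is 0.052, and x/y match. The cameras read the table and cup rims correctly, so I trust them. I'll descend part of the way and measure again.

Request:
jog_arm --increments '[{"slide": [0, -1.2, 4], "roll": 0, "gripper": 1}, {"slide": [0, -1.2, 8], "roll": 0, "gripper": 1}, {"slide": [0, -1.2, 12], "roll": 0, "gripper": 1}, {"slide": [0, -1.2, 16], "roll": 0, "gripper": 1}, {"slide": [0, -1.2, 20], "roll": 0, "gripper": 1}, {"slide": [0, -1.2, 20], "roll": 0, "gripper": 1}, {"slide": [0, -1.2, 20], "roll": 0, "gripper": 1}, {"slide": [0, -1.2, 20], "roll": 0, "gripper": 1}, {"slide": [0, -1.2, 20], "roll": 0, "gripper": 1}, {"slide": [0, -1.2, 20], "roll": 0, "gripper": 1}]'

```text
clock: 2.85
position: [0.507, 0.2644, 0.0318]
ee_rot: [-0.014, 3.141, 0.0]
force: [0.1, 0.4, 0.9]
width: 1.0
```

```bash
cat >> h.py <<'E'
def tips(d,x,y,zlo=.03,half=.11):
    # lowest gripper points (grey, not cup) in columns of y, from scene depth
    P=cloud(d).reshape(-1,3);ok=d["depth"].ravel()>0
    g=P[ok&(abs(P[:,0]-x)<.03)&(P[:,2]>zlo)&(P[:,2]<.35)&(abs(P[:,1]-y)<half)]
    for a in np.arange(y-half,y+half,.01):
        q=g[(g[:,1]>a)&(g[:,1]<a+.01)]
        if len(q)>5: print(round(a-y,3),len(q),np.percentile(q[:,2],[1,99]).round(3))
E
python3 - <<'E'
from cell import arm
from h import *
d=arm.get_image("scene");s=arm.observe();to(s,[.507,.264,.051]);tips(d,.507,.264)
a=d["frame"][60:260,300:480];cv2.imwrite("pics/s3z.png",cv2.resize(a,None,fx=3,fy=3,interpolation=cv2.INTER_CUBIC))
E
```

```text
t 2.9 pos [0.507  0.2643 0.0319] F [-0.8  0.  -0.2] w 0.999 tilt 0.03 slide [ -0.   -0.3 -19.1] roll 0.0004
-0.1 266 [0.158 0.178]
-0.09 366 [0.135 0.177]
-0.08 114 [0.176 0.178]
-0.07 259 [0.082 0.178]
-0.06 252 [0.076 0.193]
-0.05 1168 [0.079 0.281]
-0.04 1768 [0.163 0.337]
-0.03 787 [0.04  0.337]
-0.02 662 [0.034 0.256]
-0.01 443 [0.034 0.253]
0.0 334 [0.035 0.235]
0.01 330 [0.041 0.253]
0.02 86 [0.075 0.247]
0.03 57 [0.149 0.275]
0.04 362 [0.069 0.177]
0.05 305 [0.072 0.177]
0.06 271 [0.083 0.178]
0.07 132 [0.157 0.178]
0.08 99 [0.157 0.177]
0.09 49 [0.175 0.178]
```

View pics/s3z.png

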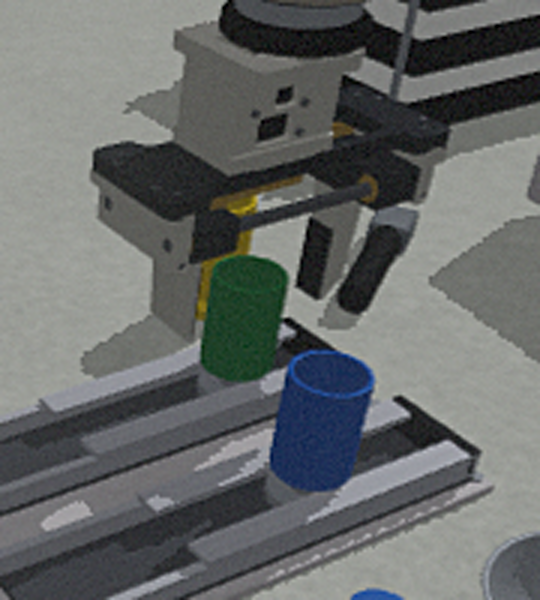

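This picture shows the tips at z≈0.069, straddling the green cup and clear of it. They moved exactly 20 mm, so the reported z has a constant offset of about −37 mm. I need another 18 mm down.

Request:
jog_arm --increments '[{"slide": [0, 0, 4], "roll": 0, "gripper": 1}, {"slide": [0, 0, 8], "roll": 0, "gripper": 1}, {"slide": [0, 0, 12], "roll": 0, "gripper": 1}, {"slide": [0, 0, 16], "roll": 0, "gripper": 1}, {"slide": [0, 0, 18], "roll": 0, "gripper": 1}, {"slide": [0, 0, 18], "roll": 0, "gripper": 1}, {"slide": [0, 0, 18], "roll": 0, "gripper": 1}, {"slide": [0, 0, 18], "roll": 0, "gripper": 1}, {"slide": [0, 0, 18], "roll": 0, "gripper": 1}, {"slide": [0, 0, 18], "roll": 0, "gripper": 1}]'

```text
clock: 3.73
position: [0.507, 0.2643, 0.0138]
ee_rot: [-0.014, 3.141, 0.0]
force: [0.5, -0.4, -0.9]
width: 0.995
```

```bash
python3 - <<'E'
from cell import arm
from h import *
d=arm.get_image("scene");s=arm.observe();to(s,[.507,.264,.014]);tips(d,.507,.264)
a=d["frame"][60:260,300:480];cv2.imwrite("pics/s4z.png",cv2.resize(a,None,fx=3,fy=3,interpolation=cv2.INTER_CUBIC))
E
```

```text
t 3.78 pos [0.507  0.2643 0.0138] F [ 0.5 -0.4 -0.8] w 1.001 tilt 0.02 slide [-0.  -0.3 -0.2] roll 0.0004
-0.1 260 [0.14 0.16]
-0.09 344 [0.117 0.16 ]
-0.08 108 [0.158 0.16 ]
-0.07 252 [0.065 0.16 ]
-0.06 242 [0.058 0.185]
-0.05 1128 [0.06  0.279]
-0.04 2048 [0.15  0.336]
-0.03 821 [0.04  0.336]
-0.02 614 [0.034 0.238]
-0.01 406 [0.035 0.235]
0.0 309 [0.034 0.226]
0.01 310 [0.042 0.234]
0.02 85 [0.08  0.228]
0.03 63 [0.127 0.264]
0.04 346 [0.052 0.159]
0.05 282 [0.053 0.313]
0.06 272 [0.065 0.159]
0.07 121 [0.139 0.159]
0.08 111 [0.138 0.16 ]
0.09 45 [0.157 0.159]
```

View pics/s4z.png

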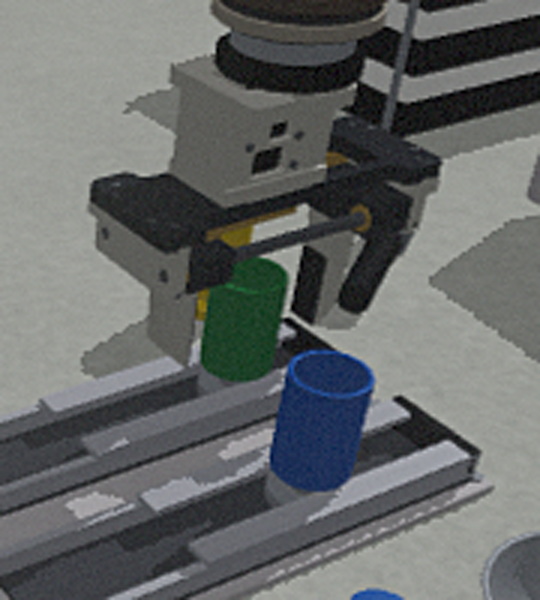

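The fingers now straddle the green cup with tips at z≈0.052. Body clearance to the cup top is about 20 mm. Closing.

Request:
jog_arm --increments '[{"slide": [0, 0, 0], "roll": 0, "gripper": 0.7}, {"slide": [0, 0, 0], "roll": 0, "gripper": 0.6}, {"slide": [0, 0, 0], "roll": 0, "gripper": 0.5}, {"slide": [0, 0, 0], "roll": 0, "gripper": 0.35}, {"slide": [0, 0, 0], "roll": 0, "gripper": 0.35}, {"slide": [0, 0, 0], "roll": 0, "gripper": 0.35}, {"slide": [0, 0, 0], "roll": 0, "gripper": 0.35}, {"slide": [0, 0, 0], "roll": 0, "gripper": 0.35}, {"slide": [0, 0, 0], "roll": 0, "gripper": 0.35}, {"slide": [0, 0, 0], "roll": 0, "gripper": 0.35}]' --newtons 30

```text
clock: 4.62
position: [0.5069, 0.2642, 0.0136]
ee_rot: [-0.014, 3.142, 0.0]
force: [0.7, 0.0, -0.6]
width: 0.465
```

```bash
python3 - <<'E'
from cell import arm
from h import *
d=arm.get_image("scene");s=arm.observe();to(s,[.5085,.0975,.014])
a=d["frame"][60:260,300:480];cv2.imwrite("pics/s5z.png",cv2.resize(a,None,fx=3,fy=3,interpolation=cv2.INTER_CUBIC))
E
```

```text
t 4.67 pos [0.5068 0.2642 0.0136] F [ 0.5 -0.1 -0. ] w 0.469 tilt 0.0 slide [  -0.2 -166.7   -0.4] roll 0.0004
```

View pics/s5z.png

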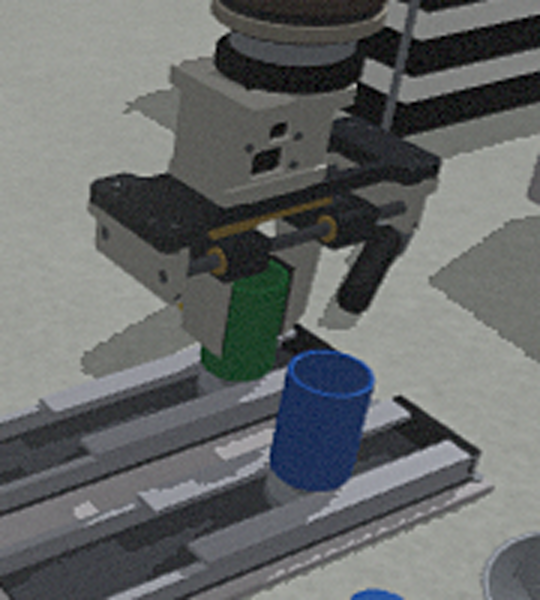

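The cup is held (opening 0.467, about 43 mm). Now I'll slide along the lane with a 1.5 mm lift, well within the 5 mm vertical play.

Request:
jog_arm --increments '[{"slide": [0, 0, -1.5], "roll": 0, "gripper": 0.35}, {"slide": [0, -5, -1.5], "roll": 0, "gripper": 0.35}, {"slide": [0, -13, -1.5], "roll": 0, "gripper": 0.35}, {"slide": [0, -22, -1.5], "roll": 0, "gripper": 0.35}, {"slide": [0, -31, -1.5], "roll": 0, "gripper": 0.35}, {"slide": [0, -40, -1.5], "roll": 0, "gripper": 0.35}, {"slide": [0, -49, -1.5], "roll": 0, "gripper": 0.35}, {"slide": [0, -56, -1.5], "roll": 0, "gripper": 0.35}, {"slide": [0, -60, -1.5], "roll": 0, "gripper": 0.35}, {"slide": [0, -60, -1.5], "roll": 0, "gripper": 0.35}]'

```text
clock: 5.5
position: [0.5075, 0.2028, 0.0151]
ee_rot: [0.012, -3.141, 0.001]
force: [0.9, 0.2, -2.2]
width: 0.46
```

```bash
python3 - <<'E'
from cell import arm
from h import *
d=arm.get_image("scene");s=arm.observe();to(s,[.5085,.0975,.014])
a=d["frame"][60:260,270:450];cv2.imwrite("pics/s6z.png",cv2.resize(a,None,fx=3,fy=3,interpolation=cv2.INTER_CUBIC))
E
```

```text
t 5.55 pos [0.5075 0.2038 0.0152] F [ 0.2  0.  -2.3] w 0.467 tilt 0.01 slide [-1.000e-01 -1.063e+02  1.200e+00] roll -0.0005
```

View pics/s6z.png

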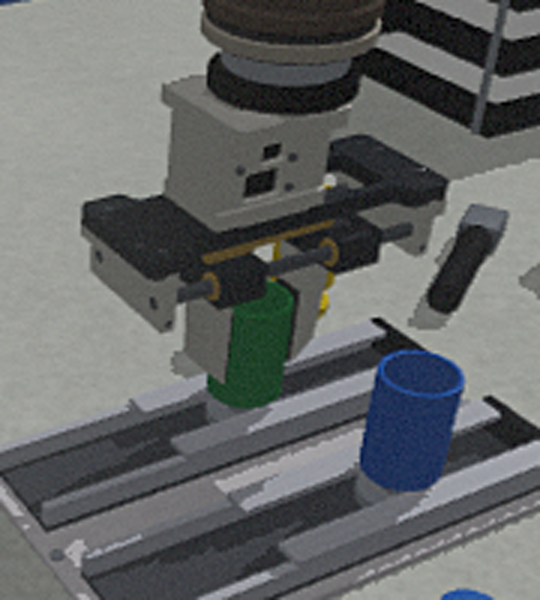

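The cup is moving with the gripper, side force is about 0, and blue hasn't moved. Continuing to rail x≈95.

Request:
jog_arm --increments '[{"slide": [0, -6, 0], "roll": 0, "gripper": 0.35}, {"slide": [0, -18, 0], "roll": 0, "gripper": 0.35}, {"slide": [0, -31, 0], "roll": 0, "gripper": 0.35}, {"slide": [0, -44, 0], "roll": 0, "gripper": 0.35}, {"slide": [0, -57, 0], "roll": 0, "gripper": 0.35}, {"slide": [0, -70, 0], "roll": 0, "gripper": 0.35}, {"slide": [0, -83, 0], "roll": 0, "gripper": 0.35}, {"slide": [0, -95, 0], "roll": 0, "gripper": 0.35}, {"slide": [0, -106, 0], "roll": 0, "gripper": 0.35}, {"slide": [0, -106, 0], "roll": 0, "gripper": 0.35}]'

```text
clock: 6.38
position: [0.5084, 0.0949, 0.0151]
ee_rot: [0.009, -3.141, 0.002]
force: [0.2, -0.6, -1.5]
width: 0.465
```

```bash
python3 - <<'E'
from cell import arm
from h import *
d=arm.get_image("scene");s=arm.observe();to(s,[.5085,.0975,.1])
a=d["frame"][60:260,230:410];cv2.imwrite("pics/s7z.png",cv2.resize(a,None,fx=3,fy=3,interpolation=cv2.INTER_CUBIC))
E
```

```text
t 6.43 pos [0.5084 0.0966 0.0151] F [-0.6  0.2 -2. ] w 0.463 tilt 0.02 slide [ -0.1   0.8 -84.9] roll -0.002
```

View pics/s7z.png

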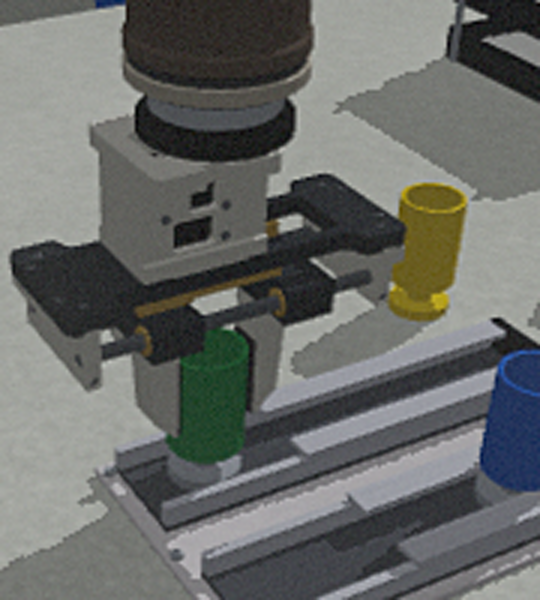

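The cup is in the open section, past where the lips end. Lifting.

Request:
jog_arm --increments '[{"slide": [0, 0, -4], "roll": 0, "gripper": 0.35}, {"slide": [0, 0, -10], "roll": 0, "gripper": 0.35}, {"slide": [0, 0, -18], "roll": 0, "gripper": 0.35}, {"slide": [0, 0, -28], "roll": 0, "gripper": 0.35}, {"slide": [0, 0, -38], "roll": 0, "gripper": 0.35}, {"slide": [0, 0, -48], "roll": 0, "gripper": 0.35}, {"slide": [0, 0, -58], "roll": 0, "gripper": 0.35}, {"slide": [0, 0, -66], "roll": 0, "gripper": 0.35}, {"slide": [0, 0, -70], "roll": 0, "gripper": 0.35}, {"slide": [0, 0, -70], "roll": 0, "gripper": 0.35}]'

```text
clock: 7.27
position: [0.5091, 0.0985, 0.0863]
ee_rot: [-0.014, 3.14, 0.001]
force: [0.1, 0.8, -2.2]
width: 0.467
```

```bash
python3 - <<'E'
from cell import arm
from h import *
d=arm.get_image("scene");s=arm.observe();to(s,[.556,-.207,.085])
a=d["frame"][20:220,230:410];cv2.imwrite("pics/s8z.png",cv2.resize(a,None,fx=3,fy=3,interpolation=cv2.INTER_CUBIC))
E
```

```text
t 7.32 pos [0.5086 0.0983 0.0856] F [-0.4  0.7 -2.9] w 0.471 tilt 0.05 slide [ -44.6 -305.7    0.5] roll 0.0003
```

View pics/s8z.png

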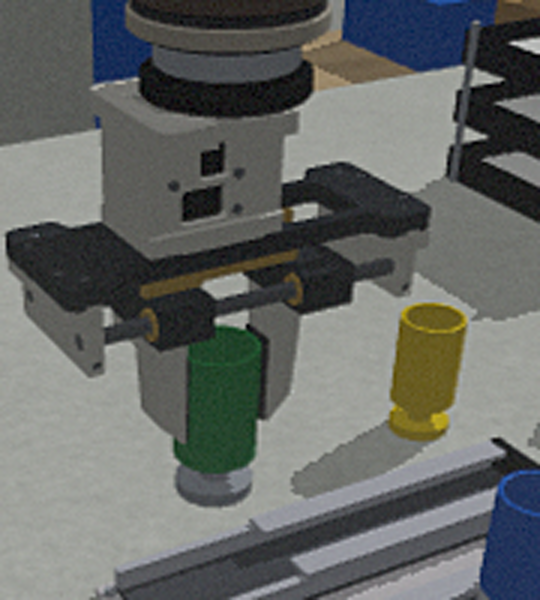

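The holder is clear of the rail, upright and held. Moving over the tray.

Request:
jog_arm --increments '[{"slide": [-2, -8, 0], "roll": 0, "gripper": 0.35}, {"slide": [-5, -24, 0], "roll": 0, "gripper": 0.35}, {"slide": [-8, -44, 0], "roll": 0, "gripper": 0.35}, {"slide": [-11, -66, 0], "roll": 0, "gripper": 0.35}, {"slide": [-14, -88, 0], "roll": 0, "gripper": 0.35}, {"slide": [-17, -110, 0], "roll": 0, "gripper": 0.35}, {"slide": [-20, -132, 0], "roll": 0, "gripper": 0.35}, {"slide": [-23, -154, 0], "roll": 0, "gripper": 0.35}, {"slide": [-26, -170, 0], "roll": 0, "gripper": 0.35}, {"slide": [-28, -180, 0], "roll": 0, "gripper": 0.35}]'

```text
clock: 8.15
position: [0.5375, -0.0848, 0.0844]
ee_rot: [0.01, -3.14, 0.002]
force: [0.1, 0.0, -2.5]
width: 0.466
```

```bash
python3 -c "
from cell import arm
from h import *
to(arm.observe(),[.556,-.207,.085])"
```

```text
t 8.15 pos [ 0.5375 -0.0848  0.0844] F [ 0.1  0.  -2.5] w 0.466 tilt 0.09 slide [ -17.8 -122.3   -0.4] roll -0.0025
```

Request:
jog_arm --increments '[{"slide": [-3, -16, 0], "roll": 0, "gripper": 0.35}, {"slide": [-6, -34, 0], "roll": 0, "gripper": 0.35}, {"slide": [-9, -54, 0], "roll": 0, "gripper": 0.35}, {"slide": [-11, -74, 0], "roll": 0, "gripper": 0.35}, {"slide": [-14, -92, 0], "roll": 0, "gripper": 0.35}, {"slide": [-16, -108, 0], "roll": 0, "gripper": 0.35}, {"slide": [-18, -119, 0], "roll": 0, "gripper": 0.35}, {"slide": [-18, -124, 0], "roll": 0, "gripper": 0.35}, {"slide": [-18, -124, 0], "roll": 0, "gripper": 0.35}, {"slide": [-18, -124, 0], "roll": 0, "gripper": 0.35}]'

```text
clock: 8.98
position: [0.5569, -0.2044, 0.0848]
ee_rot: [0.015, -3.141, -0.001]
force: [-0.2, 0.8, -2.1]
width: 0.466
```

```bash
python3 - <<'E'
from cell import arm
from h import *
d=arm.get_image("scene");s=arm.observe();to(s,[.556,-.207,.085])
P=cloud(d);m=mask(d,(45,80,20),(85,255,255))>0
q=P[m&(d["depth"]>0)];q=q[(abs(q[:,1]+.207)<.06)];print(q.min(0).round(4),np.percentile(q[:,2],[1,99]),q.max(0).round(4))
# foot: points below cup
X=P.reshape(-1,3);ok=d["depth"].ravel()>0
f=X[ok&(np.hypot(X[:,0]-.556,X[:,1]+.207)<.03)&(X[:,2]>.03)&(X[:,2]<.16)];print("foot zmin",np.percentile(f[:,2],[0.5,2]).round(4))
cv2.imwrite("pics/s9.png",d["frame"])
E
```

```text
t 9.03 pos [ 0.557  -0.2039  0.0849] F [ 0.5  0.3 -1.9] w 0.466 tilt 0.06 slide [ 1.1 -3.1 -0.1] roll 0.0016
[ 0.5358 -0.2654  0.104 ] [0.10639879 0.32498562] [ 0.6027 -0.1509  0.3891]
foot zmin [0.0829 0.0849]
```

View pics/s9.png

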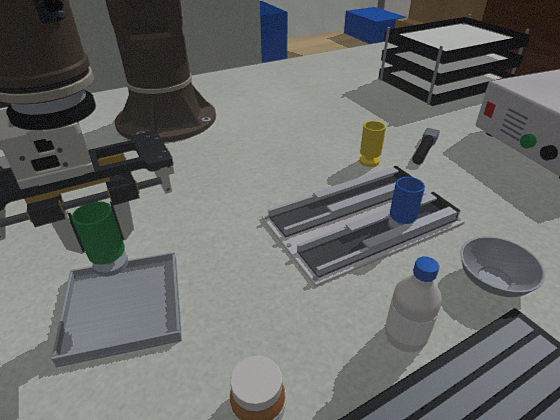

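The holder hangs upright above the tray at (105,260), with the foot at z≈0.081–0.083. The tray floor is about 77 mm below. I'll descend most of that, then check.

Request:
jog_arm --increments '[{"slide": [0, -3, 0], "roll": 0, "gripper": 0.35}, {"slide": [0, -3, 10], "roll": 0, "gripper": 0.35}, {"slide": [0, -3, 22], "roll": 0, "gripper": 0.35}, {"slide": [0, -3, 34], "roll": 0, "gripper": 0.35}, {"slide": [0, -3, 46], "roll": 0, "gripper": 0.35}, {"slide": [0, -3, 57], "roll": 0, "gripper": 0.35}, {"slide": [0, -3, 65], "roll": 0, "gripper": 0.35}, {"slide": [0, -3, 70], "roll": 0, "gripper": 0.35}, {"slide": [0, -3, 72], "roll": 0, "gripper": 0.35}, {"slide": [0, -3, 72], "roll": 0, "gripper": 0.35}]'

```text
clock: 9.87
position: [0.557, -0.2083, 0.0127]
ee_rot: [0.014, -3.141, -0.0]
force: [0.3, -0.1, -1.5]
width: 0.461
```

```bash
python3 - <<'E'
from cell import arm
from h import *
d=arm.get_image("scene");s=arm.observe();to(s,[.556,-.207,.0078])
P=cloud(d);m=mask(d,(45,80,20),(85,255,255))>0
q=P[m&(d["depth"]>0)];q=q[(abs(q[:,1]+.207)<.03)&(q[:,2]<.12)];print("cup z",np.percentile(q[:,2],[1,99]).round(4))
a=d["frame"][150:380,20:220];cv2.imwrite("pics/s10.png",cv2.resize(a,None,fx=2.5,fy=2.5,interpolation=cv2.INTER_CUBIC))
E
```

```text
t 9.92 pos [ 0.5573 -0.2084  0.0132] F [ 0.4  0.4 -1.9] w 0.465 tilt 0.01 slide [1.3 1.4 5.4] roll 0.0004
cup z [0.0337 0.0943]
```

View pics/s10.png

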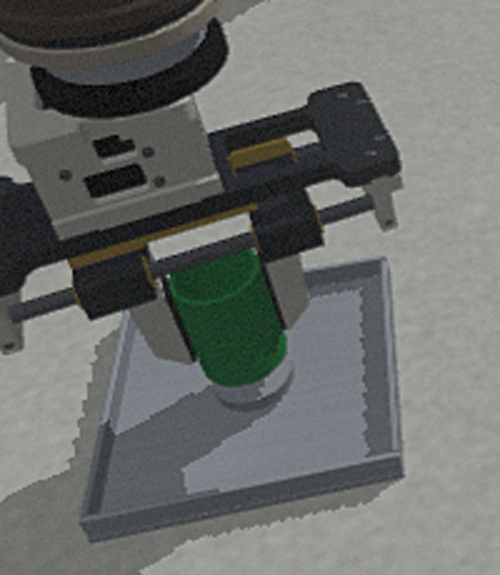

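The foot is about 5 mm above the middle of the tray floor. I'll lower it gently until it touches.

Request:
jog_arm --increments '[{"slide": [0, 0, 1], "roll": 0, "gripper": 0.35}, {"slide": [0, 0, 2], "roll": 0, "gripper": 0.35}, {"slide": [0, 0, 3], "roll": 0, "gripper": 0.35}, {"slide": [0, 0, 3.5], "roll": 0, "gripper": 0.35}, {"slide": [0, 0, 4], "roll": 0, "gripper": 0.35}, {"slide": [0, 0, 4.5], "roll": 0, "gripper": 0.35}, {"slide": [0, 0, 5], "roll": 0, "gripper": 0.35}, {"slide": [0, 0, 5], "roll": 0, "gripper": 0.35}, {"slide": [0, 0, 5], "roll": 0, "gripper": 0.35}, {"slide": [0, 0, 5], "roll": 0, "gripper": 0.35}]'

```text
clock: 10.75
position: [0.5572, -0.2083, 0.0081]
ee_rot: [-0.014, 3.142, 0.0]
force: [0.4, 0.3, -1.6]
width: 0.465
```

```bash
python3 - <<'E'
from cell import arm
from h import *
d=arm.get_image("scene");s=arm.observe();to(s,[.556,-.207,.0078])
P=cloud(d);m=mask(d,(45,80,20),(85,255,255))>0
q=P[m&(d["depth"]>0)];q=q[(abs(q[:,1]+.207)<.03)&(q[:,2]<.12)];print("cup z",np.percentile(q[:,2],[1,99]).round(4))
E
```

```text
t 10.8 pos [ 0.5572 -0.2083  0.0081] F [ 1.   0.8 -0.8] w 0.467 tilt 0.0 slide [1.2 1.3 0.3] roll 0.0004
cup z [0.0295 0.0897]
```

Request:
jog_arm --increments '[{"slide": [0, 0, 0.4], "roll": 0, "gripper": 0.35}, {"slide": [0, 0, 0.7], "roll": 0, "gripper": 0.35}, {"slide": [0, 0, 1], "roll": 0, "gripper": 0.35}, {"slide": [0, 0, 1], "roll": 0, "gripper": 0.35}, {"slide": [0, 0, 1], "roll": 0, "gripper": 0.35}, {"slide": [0, 0, 1], "roll": 0, "gripper": 0.35}, {"slide": [0, 0, 1], "roll": 0, "gripper": 0.35}, {"slide": [0, 0, 1], "roll": 0, "gripper": 0.35}, {"slide": [0, 0, 1], "roll": 0, "gripper": 0.35}, {"slide": [0, 0, 1], "roll": 0, "gripper": 0.35}]'

```text
clock: 11.63
position: [0.5573, -0.2084, 0.0076]
ee_rot: [-0.014, 3.141, -0.0]
force: [-1.5, 0.8, 5.1]
width: 0.464
```

Contact: Fz went from −1.6 to +5 N, so the foot is on the floor. Opening slowly.

Request:
jog_arm --increments '[{"slide": [0, 0, 0], "roll": 0, "gripper": 0.5}, {"slide": [0, 0, 0], "roll": 0, "gripper": 0.55}, {"slide": [0, 0, 0], "roll": 0, "gripper": 0.6}, {"slide": [0, 0, 0], "roll": 0, "gripper": 0.7}, {"slide": [0, 0, 0], "roll": 0, "gripper": 0.8}, {"slide": [0, 0, 0], "roll": 0, "gripper": 0.85}, {"slide": [0, 0, 0], "roll": 0, "gripper": 0.85}, {"slide": [0, 0, 0], "roll": 0, "gripper": 0.85}, {"slide": [0, 0, 0], "roll": 0, "gripper": 0.85}, {"slide": [0, 0, 0], "roll": 0, "gripper": 0.85}]'

```text
clock: 12.47
position: [0.5571, -0.2083, 0.0071]
ee_rot: [0.014, -3.142, -0.0]
force: [0.0, -0.6, 0.2]
width: 0.849
```

```bash
python3 - <<'E'
from cell import arm
from h import *
d=arm.get_image("scene");s=arm.observe();to(s,[.556,-.207,.0078])
a=d["frame"][150:380,20:220];cv2.imwrite("pics/s11.png",cv2.resize(a,None,fx=2.5,fy=2.5,interpolation=cv2.INTER_CUBIC))
E
```

```text
t 12.52 pos [ 0.5571 -0.2083  0.0071] F [0.3 0.8 0.1] w 0.85 tilt 0.0 slide [ 1.1  1.3 -0.7] roll 0.0004
```

View pics/s11.png

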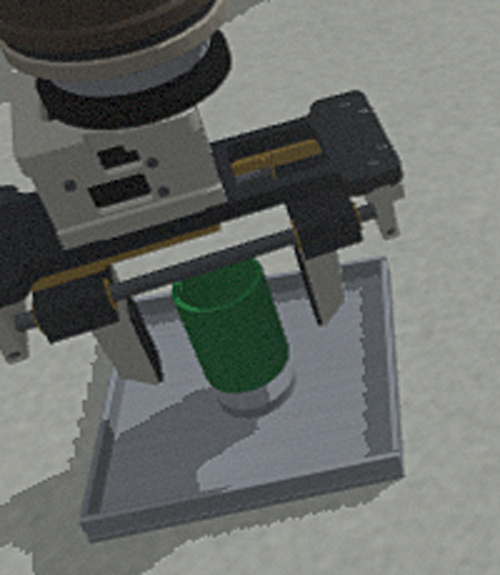

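The holder is upright on the tray floor with both fingers clear of it. Retreating upward.

Request:
jog_arm --increments '[{"slide": [0, 0, -5], "roll": 0, "gripper": 0.85}, {"slide": [0, 0, -15], "roll": 0, "gripper": 0.85}, {"slide": [0, 0, -30], "roll": 0, "gripper": 0.85}, {"slide": [0, 0, -48], "roll": 0, "gripper": 0.85}, {"slide": [0, 0, -66], "roll": 0, "gripper": 0.85}, {"slide": [0, 0, -84], "roll": 0, "gripper": 0.85}, {"slide": [0, 0, -102], "roll": 0, "gripper": 0.85}, {"slide": [0, 0, -114], "roll": 0, "gripper": 0.85}, {"slide": [0, 0, -120], "roll": 0, "gripper": 0.85}, {"slide": [0, 0, -120], "roll": 0, "gripper": 0.85}]'

```text
clock: 13.35
position: [0.5582, -0.2087, 0.1293]
ee_rot: [-0.014, 3.138, -0.001]
force: [0.1, -0.2, -0.2]
width: 0.848
```

```bash
python3 - <<'E'
from cell import arm
from h import *
d=arm.get_image("scene");s=arm.observe();to(s,[.556,-.207,.0078])
cv2.imwrite("pics/s12.png",d["frame"])
P=cloud(d)
for nm,lo,hi in(("green",(45,80,20),(85,255,255)),("blue",(105,120,30),(125,255,255)),("yellow",(20,120,40),(32,255,255))):
    k,l,st,c=cv2.connectedComponentsWithStats(mask(d,lo,hi))
    for i in range(1,k):
        if st[i,4]>500:
            q=P[(l==i)&(d["depth"]>0)];top=q[q[:,2]>np.percentile(q[:,2],98)-.012]
            print(nm,st[i],np.percentile(q[:,2],[2,98]).round(3),((top.min(0)+top.max(0))/2).round(4))
E
```

```text
t 13.4 pos [ 0.5575 -0.2084  0.128 ] F [ 0.1  0.2 -0.7] w 0.848 tilt 0.09 slide [  1.7   1.5 120.2] roll 0.0005
green [  89  250   46   57 1884] [0.03  0.089] [ 0.558  -0.2071  0.0837]
blue [ 260    1   27   62 1405] [-0.188  0.016] [-0.9007  0.6894  0.0111]
blue [ 344    7   62   37 1448] [-0.2   -0.085] [-0.9444  1.4022 -0.0895]
blue [ 390  176   35   48 1252] [0.034 0.095] [0.6082 0.2362 0.0892]
blue [413 257  26  25 501] [0.117 0.132] [0.7721 0.1068 0.1261]
yellow [359 121  27  46 909] [0.003 0.084] [0.4068 0.3241 0.0788]
```

View pics/s12.png

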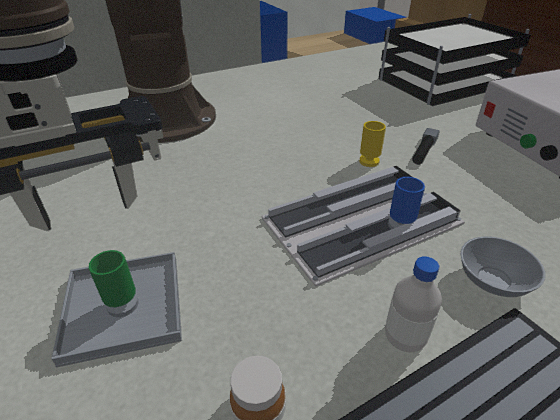

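The green holder stands upright in the tray at (113,282). Blue is at (406,200) and yellow at (372,143), both unmoved. The gripper is well clear, so I'm handing in.

```bash
python3 -c "
from cell import arm
print(arm.sign_off())"
```

```text
the job is handed in; nothing more can be done
None
```

The green holder is off the T-track and standing upright near the middle of the tray floor. I slid it along its lane to about x = 95 on the rail, past where the lips end, and lifted it there. I handed the job in at about 13.4 s.

**Last checks:**
- **Green holder:** the cup is at about (0.558, −0.207) with its rim at z ≈ 0.089, which fits standing on the 4 mm floor. The tray centre is at about (0.556, −0.207).
- **Other holders:** blue and yellow are within 1 mm of where they started.
- **Gripper:** it is open and about 120 mm above its release height, and it reads close to zero force.
- **Forces:** the highest reading at the end of any move was about 5 N, when the foot touched the tray floor.

**Disagreement found:** the reported tool height did not match the cameras. Depth put the fingertips about 37 mm higher than the reported z, by the same amount at each height I checked, while x and y agreed. I went by the cameras for the grasp height. I set the holder down by the height change since the grasp and by the contact force.

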